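# Build up the soldering hearth in staggered courses

### The arm

A 6-joint arm with a two-finger parallel gripper is mounted at the origin on the work surface. World frame = base frame: x ahead of the robot, y to its left, z up, the work surface at z = 0. Lengths are in mm, angles in rad, forces in N, time in s.
With the tool pointing down it reaches from about 275 to 750 mm from the base axis. Payload 10.2 kg.
Tool frame: the origin (TCP) lies midway between the tips of the shut fingers; the grasp point (between the pads) lies 19 mm behind it (ctrl.grip_depth is the distance from the TCP to the grasp point, in mm); y points along the fingers, x is the direction in which the jaws open and shut, and the axes are right-handed (so a half turn about y gives the same grasp; the last joint's range is limited). The gripper opens to 85 mm and grips with 20 to 120 N. Pads are 22 mm wide; open, the fingers measure 114 mm over their backs; the gripper's body (76 mm by 85 mm) begins 54 mm behind the grasp point. The pads swing forward as they close: fully open they stand 13 mm farther back than shut.
Start: joints at [-1.424, 0.313, 1.498, -0, 1.331, -0.223], TCP at [189.738, -489.521, 231.294] pointing down, gripper open.
Joint ranges: [-2.94, 2.94], [-0.97, 2.17], [0.19, 2.56], [-1.23, 4.37], [0.02, 3.11], [-2.88, 2.88]. Speed limits (rad/s): [2.39, 2.39, 3.01, 3.14, 3.14, 3.14].

### API

Orientations are given as a unit quaternion [w, x, y, z].
In Python, from rig import ctrl gives the robot as it stands. The module is installed in compiled form; this text tells all that it offers.
- The arm moves only by the tool drive_tool, never from a script. Its arguments are lists of equal length, an entry for each row: "gripper": the closure, from 0 (fully open) to 1 (shut); "offset": the shift along the tool's x, y, z in m, a list of three; "turn": the turn about the tool's y in degrees. In form: {"gripper": [gripper, ...], "offset": [[tx, ty, tz], ...], "turn": [turn, ...]}. A call has 1 to 20 rows; each row shifts and turns the commanded pose from where the row before left it, along the tool's axes as they then stand; what a row does not reach is not made up. A row lasts 1/12 s, in which the tool goes at most 41.7 mm and 7.16 degrees, less where a joint would pass 70% of its speed; a pose out of reach is approached as far as the arm can. A call is refused whole if a number of a shift passes 0.0417 or a number of a turn 7.16, either way. A call with a gripper value outside its range is refused whole. The fingers move at their own pace and stop on an object; "force" is the grip in N (left out, the last holds). Time passes only in rows, so rows that do not move let the fingers close. It gives the time, the measured TCP pose, the force and the opening at its end, in the units of the state.
- ctrl.sense(): the state, without advancing time (a new reading comes with each control period).
- ctrl.capture(name): name is "scene" or "side" or "wrist"; returns (picture, depth): 480x640x3 uint8, red, green, blue; 480x640 float32, mm along the optical axis (not along the pixel's ray), 0 where there is no reading.
- ctrl.camera_params(name): a dict with "fovy" (degrees; the focal length in pixels is half the picture's height over the tangent of half this angle, whatever the lens; pixels are square), "cx", "cy" (the principal point, pixels), "distortion" ([k1, k2, p1, p2, k3] as OpenCV has them; the pictures are not rectified), "view" (4x4, takes a point from world to camera coordinates); the wrist camera has in their place "tool_from_camera" (4x4, takes a point from camera to tool coordinates, whose origin is the TCP and whose axes are the tool frame's). Camera axes: x right, y down, z forward; pixel columns grow to the right and rows downward; lengths in mm; the calibration is good to about 2 mm. A picture is of the moment at which its call begins: read the wrist's pose just before it. camera_params takes no time and is no camera call.
- ctrl.finish_job(): hands the job in, once; it reports no verdict.
Trained networks look in the newest picture that a camera, given by its name, has taken for a name from the list of things; names that differ only in an ending like _2 or _b are one class to them, and where a whole thing is asked for, a point or a joint stands for the part that bears it (a point fixed in the world has none). Each returns a list of dicts, best first, with "score" (0 to 1); they miss things now and then, are a little off and sometimes report something else, mostly with a low value. They report only what shows in the picture. A call takes as long as a camera call. They do not tell look-alikes from the thing itself.
- ctrl.boxes_of(camera, query): "centre" ([x, y, z] in mm, in the coordinates of the camera as it stood for that picture, good to about 4 mm: the middle of the surface that is visible of it).
- ctrl.regions_of(camera, query): "mask" (480x640 bool, what is visible of it).
- ctrl.pinpoint(camera, query): "centre" ([x, y, z] in mm, in the coordinates of the camera as it stood for that picture, good to about 4 mm: a listed point, or the origin of a listed thing).
The state is a dict: "time_s": time; "joints": joint angles; "dq": joint speeds; "tau": joint torques, N m; "eef_pos": TCP position; "ee_rot": TCP orientation; "force": force on the tool from outside, world axes, zero at the start; "wrist_torque": the same for the moment, N m; "grip_width": opening from 0.0 (shut) to 1.0 (fully open).
Only numpy, scipy, OpenCV 4.12 (cv2) and the standard library are available. Lean on these libraries where they do the work, as an engineer would, in place of code of your own. Each camera call takes 0.05 s, during which the arm holds its last target.

### The job

Gather the sound firebricks into the soldering pan: lay a second course flat on the row of bricks already there, squarely in line with it, of two whole bricks and the half brick, so that the course starts over the bedded half brick at one end, ends with the loose half brick next to the steel stop at the other, and every joint falls half a brick away from the joints below. Then lay the third whole brick on top, in line, centred over the joint between the two whole bricks you laid. Leave the chipped brick and the grooved brick where they lie.

Things in the scene. Friction and masses are not known exactly. Their poses are not given: they have to be found in the camera images.
- pan: fixed dark steel pan, 110 (x) x 290 (y) mm, floor 3, rim 12 high; origin: centre of its underside, on the bench. Along its y axis, at x = 0, runs the first course, 45 wide, top 33 above the origin: two fixed whole bricks 76 long, part of this body, centred at y = -40 and +40 (80 mm pitch, 4 mm joints); beyond them base_half at one end, end_stop at the other. Later courses keep the 80 mm pitch.
- base_half: first course's half brick, fixed in the pan, 45 (x) x 36 (y) x 30 mm; origin: centre of its underside; at pan x = 0, y = s*100 mm, s = +1 or -1; axes parallel to the pan's. In the pan's frame the second course's whole bricks then belong at y = s*80 and 0, the half brick at -s*60 (undersides at z = 33), the top brick at s*40 (underside z = 63).
- end_stop: fixed bare steel stop in the pan at the end opposite base_half (pan y = -s*100 mm): an upright plate 45 (x) x 4 (y) x 50 mm high with a foot 45 x 28 x 4 and a middle rib 4 x 28 x 30 high, so it reaches 14 mm either way along y; origin: centre of its underside, axes parallel to the pan's.
- brick_a: loose whole firebrick, off-white, plain and undamaged, 76 long (its x) x 45 wide (its y) x 30 high (z); origin at the centre of its underside. Lies flat on the bench on a 76 x 45 face, at any yaw. The three whole bricks are alike and interchangeable.
- brick_b: loose whole firebrick, off-white, plain and undamaged, 76 long (its x) x 45 wide (its y) x 30 high (z); origin at the centre of its underside. Lies flat on the bench on a 76 x 45 face, at any yaw. The three whole bricks are alike and interchangeable.
- brick_c: loose whole firebrick, off-white, plain and undamaged, 76 long (its x) x 45 wide (its y) x 30 high (z); origin at the centre of its underside. Lies flat on the bench on a 76 x 45 face, at any yaw. The three whole bricks are alike and interchangeable.
- half_brick: loose half firebrick, off-white, plain and undamaged, 36 (its x) x 45 (its y) x 30 mm high; origin at the centre of its underside. In the wall its 36 mm side runs along the row.
- chipped_brick: loose look-alike to be left alone: firebrick 76 (x) x 45 (y) x 30 mm whose one corner, 34 x 25 mm (the +x, +y one), is broken off; origin at the centre of the underside of the unbroken outline.
- grooved_brick: loose look-alike to be left alone: firebrick 76 (x) x 45 (y) x 30 mm with a groove 19 mm wide and 12 mm deep along the middle of its top; origin at the centre of its underside.
Not all that is in view belongs to the job. Leave any green or yellow look-alike of the brick_c alone. Leave any red or yellow look-alike of the brick_b alone.

How it is judged (in metres and radians):
At the end, for the whole second after the job is handed in: Pan frame, s = sign of base_half y: whole bricks at y 0 and s*80 mm, half at -s*60 (undersides z 33); third whole at s*40 (z 63); each within 12 mm in x and y, 4 mm in z, 0.14 rad of the row, flat, at rest. Chipped and grooved bricks moved under 30 mm (x of brick_a in the frame of pan between -0.012 and 0.012 m and angle between the x axis of each of brick_a, brick_b, brick_c, half_brick and the y axis of pan, either way round below 0.14 rad and angle between each of brick_a, brick_b, brick_c, half_brick's own z axis and vertical below 0.08 rad and linear speed of each of brick_a, brick_b, brick_c, half_brick below 0.01 m/s and angular speed of each of brick_a, brick_b, brick_c, half_brick below 0.1 rad/s and x of brick_b in the frame of pan between -0.012 and 0.012 m and x of brick_c in the frame of pan between -0.012 and 0.012 m and x of half_brick in the frame of pan between -0.012 and 0.012 m and ((y of base_half in the frame of pan below 0 m and y of half_brick in the frame of pan between 0.048 and 0.072 m and z of half_brick in the frame of pan between 0.029 and 0.037 m and ((y of brick_a in the frame of pan between -0.012 and 0.012 m and z of brick_a in the frame of pan between 0.029 and 0.037 m) or (y of brick_a in the frame of pan between -0.092 and -0.068 m and z of brick_a in the frame of pan between 0.029 and 0.037 m) or (y of brick_a in the frame of pan between -0.052 and -0.028 m and z of brick_a in the frame of pan between 0.059 and 0.067 m)) and ((y of brick_b in the frame of pan between -0.012 and 0.012 m and z of brick_b in the frame of pan between 0.029 and 0.037 m) or (y of brick_b in the frame of pan between -0.092 and -0.068 m and z of brick_b in the frame of pan between 0.029 and 0.037 m) or (y of brick_b in the frame of pan between -0.052 and -0.028 m and z of brick_b in the frame of pan between 0.059 and 0.067 m)) and ((y of brick_c in the frame of pan between -0.012 and 0.012 m and z of brick_c in the frame of pan between 0.029 and 0.037 m) or (y of brick_c in the frame of pan between -0.092 and -0.068 m and z of brick_c in the frame of pan between 0.029 and 0.037 m) or (y of brick_c in the frame of pan between -0.052 and -0.028 m and z of brick_c in the frame of pan between 0.059 and 0.067 m))) or (y of base_half in the frame of pan above 0 m and y of half_brick in the frame of pan between -0.072 and -0.048 m and z of half_brick in the frame of pan between 0.029 and 0.037 m and ((y of brick_a in the frame of pan between -0.012 and 0.012 m and z of brick_a in the frame of pan between 0.029 and 0.037 m) or (y of brick_a in the frame of pan between 0.068 and 0.092 m and z of brick_a in the frame of pan between 0.029 and 0.037 m) or (y of brick_a in the frame of pan between 0.028 and 0.052 m and z of brick_a in the frame of pan between 0.059 and 0.067 m)) and ((y of brick_b in the frame of pan between -0.012 and 0.012 m and z of brick_b in the frame of pan between 0.029 and 0.037 m) or (y of brick_b in the frame of pan between 0.068 and 0.092 m and z of brick_b in the frame of pan between 0.029 and 0.037 m) or (y of brick_b in the frame of pan between 0.028 and 0.052 m and z of brick_b in the frame of pan between 0.059 and 0.067 m)) and ((y of brick_c in the frame of pan between -0.012 and 0.012 m and z of brick_c in the frame of pan between 0.029 and 0.037 m) or (y of brick_c in the frame of pan between 0.068 and 0.092 m and z of brick_c in the frame of pan between 0.029 and 0.037 m) or (y of brick_c in the frame of pan between 0.028 and 0.052 m and z of brick_c in the frame of pan between 0.059 and 0.067 m)))) and distance of each of chipped_brick, grooved_brick from where it was at the start of the episode below 0.03 m); the robot touches nothing.
It fails at once if the chipped brick is moved by 30 mm or more (distance of chipped_brick from where it was at the start of the episode above 0.03 m).
It fails at once if the grooved brick is moved by 30 mm or more (distance of grooved_brick from where it was at the start of the episode above 0.03 m).
It also fails if it takes over 96 s, if anything falls off the work surface, if the arm or the gripper's body presses on something with over 40 N, if the wrist force passes 120 N, or if a joint passes its speed limit or range.

## Working session

There is one attempt and no reset: what is moved stays moved. The work goes in short steps, Python scripts to look and compute and a tool call to move; the robot and the scene stay as the last step left them, time stands still between calls to the robot, and variables do not carry over. Pictures are saved under pics/ and viewed, and the job is handed in when it is done.

Besides the shell and the picture viewer there is one more tool, called as name([rows], argument=value, ...), one row to a line, values as JSON. drive_tool: Moves the arm, as the interface text tells. Its arguments: {"type":"object","properties":{"gripper":{"type":"array","items":{"type":"number"}},"offset":{"type":"array","items":{"type":"array","items":{"type":"number"}}},"turn":{"type":"array","items":{"type":"number"}},"force":{"type":"number"}},"required":["gripper","offset","turn"]}

```bash
mkdir -p pics; ls; cat > h.py <<'E'
import numpy as np, cv2
from rig import ctrl
from scipy.spatial.transform import Rotation as R
def K(n):
    p=ctrl.camera_params(n); f=240/np.tan(np.radians(p['fovy'])/2)
    return np.array([[f,0,p['cx']],[0,f,p['cy']],[0,0,1]]),np.array(p['distortion'],float),p
def T_wc(n,s=None):
    p=ctrl.camera_params(n)
    if 'view' in p: return np.linalg.inv(np.array(p['view']))
    s=s or ctrl.sense(); T=np.eye(4); q=s['ee_rot']; T[:3,:3]=R.from_quat([q[1],q[2],q[3],q[0]]).as_matrix(); T[:3,3]=s['eef_pos']
    return T@np.array(p['tool_from_camera'])
def cloud(n,depth,s=None):
    k,d,p=K(n); v,u=np.mgrid[0:480,0:640]
    x=cv2.undistortPoints(np.stack([u.ravel(),v.ravel()],1).astype(np.float64)[:,None],k,d)[:,0]
    z=depth.ravel().astype(float); P=np.c_[x*z[:,None],z]; T=T_wc(n,s)
    return (P@T[:3,:3].T+T[:3,3]).reshape(480,640,3)
E
cat > a.py <<'E'
from h import *
s=ctrl.sense(); print(s)
for n in ['scene','side','wrist']:
    im,d=ctrl.capture(n); np.savez(f'{n}0.npz',im=im,d=d); cv2.imwrite(f'pics/{n}0.png',im[:,:,::-1])
    print(n,T_wc(n).round(2).tolist(),ctrl.camera_params(n))
E
python3 a.py
```

```text
pics
{'time_s': 0.0, 'joints': array([-1.42439994e+00,  3.13424707e-01,  1.49844673e+00,  4.94390796e-07,
        1.33103940e+00, -2.23370708e-01]), 'dq': array([ 0.00025725,  0.00035702, -0.00048166,  0.00098097,  0.00035674,
       -0.00067951]), 'tau': array([ 6.50095553e-04, -4.12261248e+01, -2.59745032e+01, -1.40197139e-04,
        4.06917301e-03,  7.16358471e-06]), 'eef_pos': array([ 189.69665083, -489.23978334,  230.74439956]), 'ee_rot': array([ 0.58373681, -0.58305262,  0.39987924, -0.39924625]), 'force': array([0.05812339, 0.13146827, 0.40728885]), 'wrist_torque': array([-0.01335352, -0.06451872, -0.06681105]), 'grip_width': 0.9985662397050602}
scene [[0.3, 0.71, -0.64, 1117.12], [0.95, -0.23, 0.19, -142.95], [-0.01, -0.66, -0.75, 764.08], [0.0, 0.0, 0.0, 1.0]] {'fovy': 55.14037228980547, 'cx': 323.8118223816064, 'cy': 238.13603172544802, 'distortion': array([-0.09289424,  0.        ,  0.        ,  0.        ,  0.        ]), 'view': array([[ 3.01526621e-01,  9.53362295e-01, -1.34918944e-02,
        -1.90244861e+02],
       [ 7.10316992e-01, -2.34051422e-01, -6.63829574e-01,

[... 769 characters left out ...]
0,  0.00000000e+00,  0.00000000e+00,
         1.00000000e+00]])}
wrist [[0.36, -0.89, -0.27, 259.35], [-0.93, -0.35, -0.1, -461.65], [-0.0, 0.29, -0.96, 374.0], [0.0, 0.0, 0.0, 1.0]] {'fovy': 59.92075699878104, 'cx': 317.134243409663, 'cy': 248.29559557464034, 'distortion': array([0.0076604, 0.       , 0.       , 0.       , 0.       ]), 'tool_from_camera': array([[ 9.99999757e-01,  5.19890397e-04,  4.64650668e-04,
        -7.62605648e-01],
       [-2.92940526e-04, -2.91473918e-01,  9.56578731e-01,
        -1.43115523e+02],
       [ 6.32749648e-04, -9.56578635e-01, -2.91473695e-01,
         7.49556588e+01],
       [ 0.00000000e+00,  0.00000000e+00,  0.00000000e+00,
         1.00000000e+00]])}
```

View pics/scene0.png

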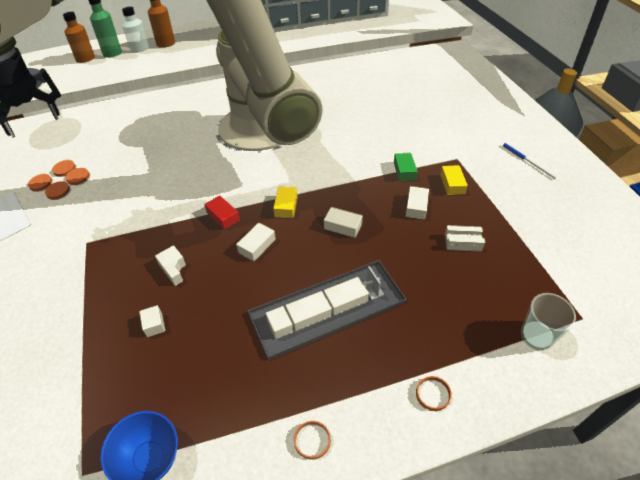

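View pics/side0.png

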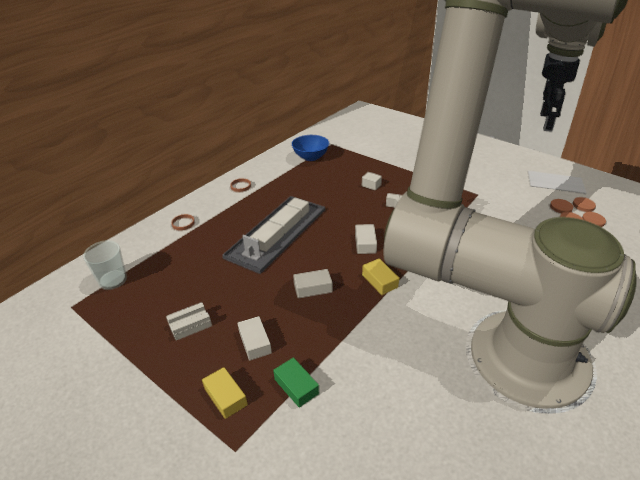

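View pics/wrist0.png

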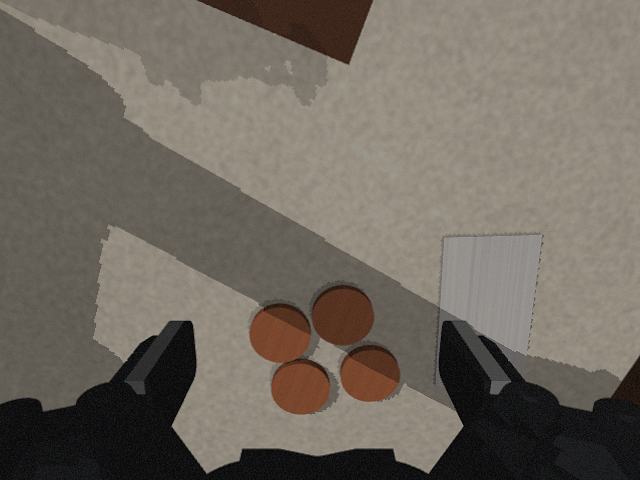

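The scene shows the pan around (327,308), with the base half at (280,320) and the stop at (375,280). The white whole bricks are at (256,241), (343,222) and (417,202), and the half is at (151,320). The chipped brick is at (170,264), the grooved one at (465,239), and the rest of the brick shapes are red, green or yellow. Next I'll measure the top faces from depth.

```bash
cat > m.py <<'E'
from h import *
import sys
for n in ['scene','side']:
    z=np.load(n+'0.npz'); P=cloud(n,z['d']); im=z['im']
    ok=(z['d']>0)&(P[...,0]>150)&(P[...,0]<900)&(abs(P[...,1])<600)
    b=ok&(abs(P[...,2])<8); print(n,'bench z',np.median(P[...,2][b]))
    m=(ok&(P[...,2]>24)&(P[...,2]<42)).astype(np.uint8)
    N,l,st,c=cv2.connectedComponentsWithStats(m,connectivity=4)
    for i in range(1,N):
        if st[i,4]<120: continue
        q=P[l==i]; zt=np.median(q[:,2]); q=q[abs(q[:,2]-zt)<3]
        (cx,cy),(w,h),a=cv2.minAreaRect(q[:,:2].astype(np.float32))
        if w<h: w,h,a=h,w,a+90
        print(n,c[i].round(),st[i,4],'xy',round(cx,1),round(cy,1),'size',round(w,1),round(h,1),'ang',round((a+90)%180-90,1),'z',round(zt,1),'rgb',np.median(im[l==i],0))
E
python3 m.py
python3 - <<'E'
from h import *
im=cv2.imread('pics/scene0.png'); cv2.imwrite('pics/crop0.png',cv2.resize(im[150:370,120:500],None,fx=2,fy=2,interpolation=cv2.INTER_CUBIC))
E
```

```text
scene bench z 0.6939207514479904
scene [405. 163.] 393 xy 313.7 316.2 size 81.6 45.9 ang -14.8 z 30.2 rgb [ 56. 170.  70.]
scene [454. 176.] 444 xy 397.4 407.7 size 80.8 47.6 ang -15.0 z 30.7 rgb [247. 230.  21.]
scene [285. 199.] 468 xy 343.3 -4.4 size 78.9 45.6 ang -21.1 z 29.7 rgb [228. 198.  29.]
scene [418. 199.] 473 xy 441.8 288.5 size 80.4 45.2 ang -30.3 z 29.9 rgb [242. 240. 222.]
scene [221. 209.] 505 xy 329.8 -152.1 size 80.9 46.2 ang 25.8 z 29.8 rgb [193.  42.  34.]
scene [343. 219.] 546 xy 448.2 101.6 size 76.7 47.8 ang 50.6 z 29.8 rgb [218. 213. 186.]
scene [255. 238.] 583 xy 444.7 -95.6 size 78.2 45.7 ang -50.5 z 29.6 rgb [241. 239. 220.]
scene [464. 229.] 221 xy 561.4 344.7 size 77.7 16.7 ang 67.6 z 29.4 rgb [227. 225. 198.]
scene [466. 240.] 223 xy 591.7 330.7 size 75.2 15.8 ang 68.8 z 29.4 rgb [234. 231. 207.]
scene [170. 261.] 508 xy 453.9 -274.1 size 78.6 46.0 ang 21.4 z 30.6 rgb [240. 237. 218.]
scene [345. 293.] 831 xy 640.3 41.2 size 76.7 45.6 ang -83.4 z 32.7 rgb [244. 241. 225.]
scene [307. 308.] 878 xy 649.5 -37.6 size 75.6 45.9 ang -82.8 z 33.2 rgb [244. 242
[... 852 characters left out ...]
81. 272.] 525 xy 342.5 -3.2 size 79.3 46.5 ang -21.7 z 29.5 rgb [178. 156.  70.]
side [111. 276.] 186 xy 807.1 367.7 size 69.0 31.3 ang 68.9 z 33.0 rgb [144. 151. 143.]
side [313. 279.] 564 xy 445.8 101.8 size 75.7 48.7 ang 51.1 z 29.6 rgb [173. 167. 153.]
side [185. 312.] 235 xy 589.9 332.3 size 75.3 17.5 ang 66.9 z 28.6 rgb [189. 183. 169.]
side [190. 322.] 253 xy 560.4 343.9 size 75.8 16.6 ang 66.8 z 28.8 rgb [194. 188. 174.]
side [253. 334.] 774 xy 440.8 288.3 size 79.2 45.8 ang -30.4 z 29.0 rgb [196. 190. 175.]
side [296. 379.] 999 xy 312.3 315.5 size 78.4 45.8 ang -13.9 z 29.2 rgb [ 61. 135.  74.]
side [224. 389.] 1018 xy 396.3 407.9 size 78.4 45.9 ang -14.6 z 29.3 rgb [201. 178.  84.]
```

View pics/crop0.png

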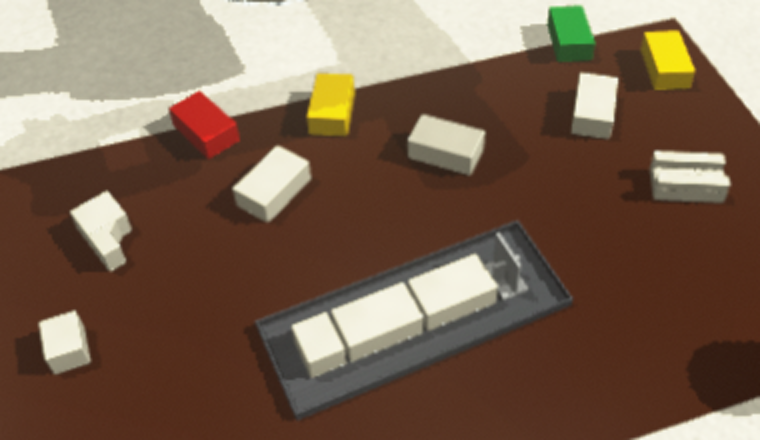

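The crop confirms three plain whole white bricks, one half, one chipped (100,230 in the crop) and one grooved (690,178). I'll write a planner that prints the offsets in tool axes.

```bash
cat > p.py <<'E'
from h import *
import sys
s=ctrl.sense(); q=s['ee_rot']; M=R.from_quat([q[1],q[2],q[3],q[0]]).as_matrix(); p=np.array(s['eef_pos'])
print('t',round(s['time_s'],2),'pos',p.round(1),'jaw',round(np.degrees(np.arctan2(M[1,0],M[0,0])),1),'ydir',M[:,1].round(3),'zdir',M[:,2].round(2),'j1,6',s['joints'][[0,5]].round(2),'F',s['force'].round(1),'w',round(s['grip_width'],3))
# args: x y z jawdeg
for a in sys.argv[1:]:
    x,y,z,j=map(float,a.split(','))
    cur=np.degrees(np.arctan2(M[1,0],M[0,0]))
    t=-((j-cur+90)%180-90)   # about down axis
    d=np.array([x,y,z])-p
    r=np.radians(j); # jaw after turn
    c=np.radians(cur-t); X=np.array([np.cos(c),np.sin(c),0]); Z=np.cross(X,[0,0,-1])
    print(a,'| before turn',(M.T@d).round(1),'| turn',round(t,1),'(alt',round(t-180*np.sign(t),1),') | after turn x',round(X@d,1),'y(down)',round(-d[2],1),'z',round(Z@d,1))
E
python3 p.py 580,-328,120,4 
```

```text
t 0.15 pos [ 189.7 -489.3  230.9] jaw -68.8 ydir [-0.     0.001 -1.   ] zdir [0.93 0.36 0.  ] j1,6 [-1.42 -0.22] F [0.6 0.5 0.4] w 1.001
580,-328,120,4 | before turn [ -9.2 111.  422.2] | turn -72.8 (alt 107.2 ) | after turn x 400.6 y(down) 110.9 z 133.7
```

```bash
python3 - <<'E'
from h import *
for n in ['scene','side']:
    z=np.load(n+'0.npz'); P=cloud(n,z['d']); ok=z['d']>0
    # half brick
    for c,r,nm in [((580,-328),40,'half'),((644.8,1.4),140,'row')]:
        m=ok&(np.hypot(P[...,0]-c[0],P[...,1]-c[1])<r)&(P[...,2]>26)&(P[...,2]<40)
        q=P[m]; 
        if len(q)<30: print(n,nm,len(q)); continue
        print(n,nm,len(q),cv2.minAreaRect(q[:,:2].astype(np.float32)),'z',np.median(q[:,2]))
    m=ok&(np.hypot(P[...,0]-637,P[...,1]-70)<120)&(P[...,2]>42)&(P[...,2]<70); q=P[m]
    print(n,'stop',len(q), q.mean(0) if len(q) else '')
E
```

```text
scene half 391 ((580.177001953125, -328.18597412109375), (49.54319763183594, 36.004180908203125), 3.2751243114471436) z 30.222333747362086
scene row 2186 ((644.6520385742188, 0.812591552734375), (47.69334411621094, 231.00379943847656), 7.357330799102783) z 33.08758663641902
scene stop 80 [633.54170368 100.39498194  49.64995606]
side half 91 ((578.9942626953125, -327.20733642578125), (43.599334716796875, 35.360755920410156), 4.104287147521973) z 28.13698077823949
side row 1000 ((643.3861694335938, -2.3752365112304688), (48.76999282836914, 234.7244110107422), 7.606203556060791) z 32.683043264243224
side stop 77 [630.35347861 101.12504232  48.63380977]
```

drive_tool([
  [-0.001,0.008,0.035],
  [-0.001,0.008,0.035],
  [-0.001,0.008,0.035],
  [-0.001,0.008,0.035],
  [-0.001,0.008,0.035],
  [-0.001,0.008,0.035],
  [-0.001,0.008,0.035],
  [-0.001,0.008,0.035],
  [-0.001,0.008,0.035],
  [0,0.008,0.035],
  [0,0.008,0.035],
  [0,0.008,0.035],
  [0,0,0],
  [0,0,0],
  [0,0,0],
  [0,0,0],
  [0,0,0],
  [0,0,0],
  [0,0,0],
  [0,0,0],
], gripper=[0,0,0,0,0,0,0,0,0,0,0,0,0,0,0,0,0,0,0,0], turn=[0,0,0,0,0,0,0,0,0,0,0,0,-7,-7,-7,-7,-7,-7,-7,-7], force=60)

```text
time_s: 1.82
eef_pos: [578.0, -329.2, 134.9]
ee_rot: [0.703, -0.703, 0.077, -0.077]
force: [1.6, 1.1, 0.0]
grip_width: 0.999
```

```bash
python3 p.py 580,-328,100,4;  python3 - <<'E'
from h import *
n='wrist'; s=ctrl.sense(); im,d=ctrl.capture(n); np.savez('wrist1.npz',im=im,d=d); cv2.imwrite('pics/wrist1.png',im[:,:,::-1])
P=cloud(n,d,s); m=(d>0)&(np.hypot(P[...,0]-580,P[...,1]+328)<45)&(abs(P[...,2]-30)<4); q=P[m]; print(len(q)); print(cv2.minAreaRect(q[:,:2].astype(np.float32)))
E
```

```text
t 1.82 pos [ 578.  -329.2  134.9] jaw -12.5 ydir [-0.001  0.001 -1.   ] zdir [0.22 0.98 0.  ] j1,6 [-0.69 -0.48] F [1.6 1.1 0. ] w 0.999
580,-328,100,4 | before turn [ 1.7 34.9  1.6] | turn -16.5 (alt 163.5 ) | after turn x 2.1 y(down) 34.9 z 1.1
4013
((580.28857421875, -329.3446350097656), (45.06177520751953, 36.69078826904297), 3.9435417652130127)
```

View pics/wrist1.png

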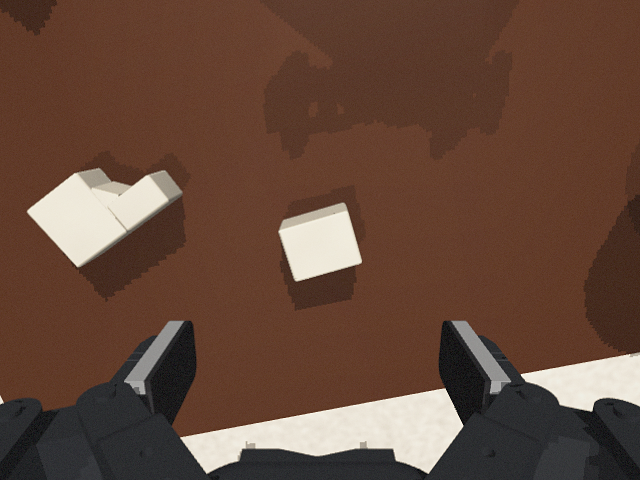

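drive_tool([
  [0,0.01,0],
  [0,0.02,0],
  [0,0.025,0],
  [0.0022,0.025,0],
  [0,0.02,0],
  [0,0.015,0],
  [0,0.01,0],
  [0,0.005,0],
  [0,0,0],
  [0,0,0],
  [0,0,0],
], gripper=[0,0,0,0,0,0,0,0,0,0,0], turn=[-5.5,-5.5,-5.5,0,0,0,0,0,0,0,0])

```text
time_s: 2.78
eef_pos: [580.8, -329.6, 6.5]
ee_rot: [-0.706, 0.707, 0.023, -0.022]
force: [-0.6, 1.3, 0.5]
grip_width: 1.0
```

```bash
python3 p.py 580.3,-329.3,4,4
```

```text
t 2.78 pos [ 580.8 -329.6    6.5] jaw 3.7 ydir [ 0.001 -0.001 -1.   ] zdir [-0.06  1.   -0.  ] j1,6 [-0.69 -0.76] F [-0.6  1.3  0.5] w 1.0
580.3,-329.3,4,4 | before turn [-0.5  2.5  0.3] | turn -0.3 (alt 179.7 ) | after turn x -0.5 y(down) 2.5 z 0.3
```

drive_tool([
  [0,0.002,0],
  [0,0,0],
  [0,0,0],
  [0,0,0],
  [0,0,0],
  [0,0,0],
  [0,0,0],
  [0,0,0],
  [0,0,0],
  [0,0,0],
], gripper=[0.2,0.5,1,1,1,1,1,1,1,1], turn=[0,0,0,0,0,0,0,0,0,0], force=60)

```text
time_s: 3.62
eef_pos: [580.5, -329.3, 3.8]
ee_rot: [-0.707, 0.707, 0.023, -0.023]
force: [0.4, 0.6, 5.4]
grip_width: 0.518
```

```bash
python3 p.py 637.3,62.9,100,7
```

```text
t 3.62 pos [ 580.5 -329.3    3.8] jaw 3.7 ydir [ 0.001 -0.001 -1.   ] zdir [-0.06  1.   -0.  ] j1,6 [-0.69 -0.76] F [0.4 0.6 5.4] w 0.518
637.3,62.9,100,7 | before turn [ 81.9 -96.4 387.7] | turn -3.3 (alt 176.7 ) | after turn x 104.1 y(down) -96.2 z 382.4
```

drive_tool([
  [0,-0.01,0],
  [0,-0.024,0],
  [0,-0.028,0],
  [0,-0.026,0],
  [0,-0.012,0],
  [0.003,0,0.015],
  [0.006,0,0.028],
  [0.007,0,0.035],
  [0.007,0,0.035],
  [0.007,0,0.035],
  [0.008,0,0.035],
  [0.008,0,0.035],
  [0.008,0,0.035],
  [0.008,0,0.035],
  [0.007,0,0.035],
  [0.007,0,0.034],
  [0.005,0,0.021],
  [0.001,0,0.01],
  [0,0,0],
  [0,0,0],
], gripper=[1,1,1,1,1,1,1,1,1,1,1,1,1,1,1,1,1,1,1,1], turn=[0,0,0,0,0,0,0,0,0,0,0,0,0,0,0,0,0,-3.3,0,0])

```text
time_s: 5.28
eef_pos: [636.2, 64.0, 101.8]
ee_rot: [0.706, -0.706, -0.042, 0.044]
force: [-0.1, 0.4, -0.0]
grip_width: 0.514
```

```bash
python3 p.py 637.2,62.9,38,7.2;  python3 - <<'E'
from h import *
n='wrist'; s=ctrl.sense(); im,d=ctrl.capture(n); np.savez('wrist2.npz',im=im,d=d); cv2.imwrite('pics/wrist2.png',im[:,:,::-1])
P=cloud(n,d,s); ok=(d>0)&(np.hypot(P[...,0]-640,P[...,1])<180); 
v=[(a,round(float((ok&(abs(P[...,2]-a)<2)).sum()))) for a in range(0,120,4)]; print(v)
im,d=ctrl.capture('scene');cv2.imwrite('pics/scene2.png',im[:,:,::-1])
E
```

```text
t 5.28 pos [636.2  64.  101.8] jaw 7.0 ydir [-0.003  0.    -1.   ] zdir [-0.12  0.99  0.  ] j1,6 [-0.08 -0.2 ] F [-0.1  0.4 -0. ] w 0.514
637.2,62.9,38,7.2 | before turn [ 1.  63.8 -1.2] | turn -0.2 (alt 179.8 ) | after turn x 0.9 y(down) 63.8 z -1.2
[(0, 93478), (4, 37363), (8, 2745), (12, 2923), (16, 264), (20, 236), (24, 248), (28, 256), (32, 5542), (36, 1675), (40, 118), (44, 120), (48, 145), (52, 708), (56, 170), (60, 0), (64, 0), (68, 0), (72, 0), (76, 0), (80, 0), (84, 0), (88, 0), (92, 0), (96, 0), (100, 165), (104, 487), (108, 579), (112, 772), (116, 932)]
```

View pics/wrist2.png

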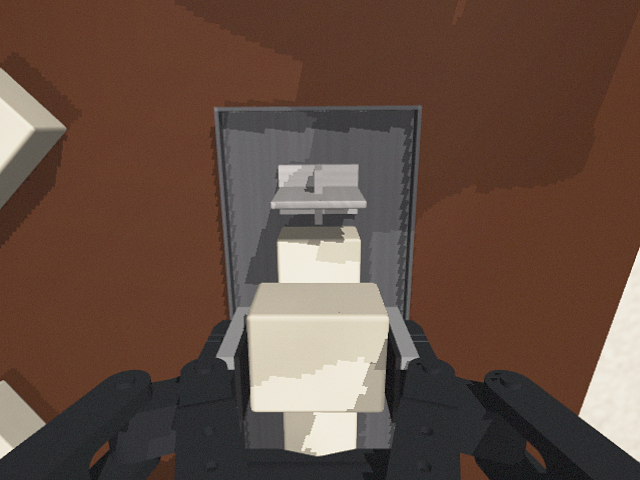

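View pics/scene2.png

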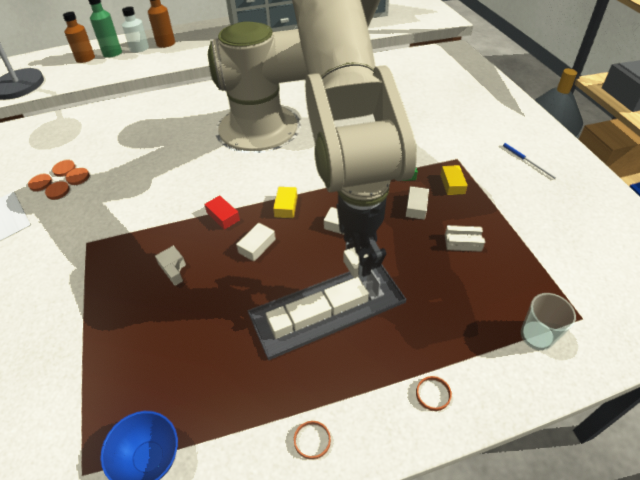

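```bash
python3 - <<'E'
from h import *
z=np.load('wrist2.npz'); d=z['d']; s=ctrl.sense(); P=cloud('wrist',d,s); C=np.array([644.8,1.4])
v,u=np.mgrid[0:480,0:640]
m=(d>0)&(P[...,2]>51)&(P[...,2]<57)&(v<230); q=P[m]; print('plate',len(q),cv2.minAreaRect(q[:,:2].astype(np.float32)), 'z',np.percentile(q[:,2],[5,50,95]))
m=(d>0)&(abs(P[...,2]-33.5)<3)&(v<285)&(v>225)&(u>260)&(u<380); q=P[m]; print('brick',len(q),cv2.minAreaRect(q[:,:2].astype(np.float32)), 'z',np.median(q[:,2]),'maxy',np.percentile(q[:,1],98))
q=P[(d>0)&(v>286)&(v<410)&(u>250)&(u<385)&(abs(P[...,2]-130)<14)]; print('held',len(q),np.percentile(q,[2,50,98],axis=0).round(1).tolist())
m=(d>0)&(v>315)&(v<412)&(u>240)&(u<395)&(P[...,2]>100)&(P[...,2]<140);q=P[m];zt=np.median(q[:,2]);q=q[abs(q[:,2]-zt)<3];print(len(q),zt,cv2.minAreaRect(q[:,:2].astype(np.float32)))
E
```

```text
plate 868 ((633.1787109375, 100.2735595703125), (44.52863311767578, 4.556461811065674), 7.478097438812256) z [52.26108908 53.99487635 55.19464444]
brick 3742 ((637.531494140625, 66.30105590820312), (45.0579719543457, 25.47052764892578), 7.624256134033203) z 34.170155970909974 maxy 79.62971424740826
held 14769 [[616.4, 47.1, 117.8], [636.9, 67.3, 129.1], [657.8, 82.2, 130.3]]
13515 129.2537197418203 ((637.36376953125, 62.711456298828125), (48.4075813293457, 36.203269958496094), 6.653838634490967)
```

drive_tool([
  [0,0.012,0],
  [0,0.018,0],
  [0,0.015,0],
  [0,0.009,0],
  [0,0.005,0],
  [0,0.002,0],
  [0,0.001,0],
  [0,0.001,0],
  [0,0,0],
], gripper=[1,1,1,1,1,1,1,1,1], turn=[0,0,0,0,0,0,0,0,0])

```text
time_s: 6.13
eef_pos: [637.5, 63.2, 40.8]
ee_rot: [-0.706, 0.706, 0.043, -0.043]
force: [0.6, 0.3, -0.2]
grip_width: 0.51
```

```bash
python3 p.py 636.2,64,37.3,7.4
```

```text
t 6.13 pos [637.5  63.2  40.8] jaw 7.0 ydir [ 0.001 -0.    -1.   ] zdir [-0.12  0.99 -0.  ] j1,6 [-0.08 -0.21] F [ 0.6  0.3 -0.2] w 0.51
636.2,64,37.3,7.4 | before turn [-1.2  3.5  0.9] | turn -0.4 (alt 179.6 ) | after turn x -1.2 y(down) 3.5 z 1.0
```

drive_tool([
  [0,0.0025,0],
  [0,0.0015,0],
  [0,0,0],
  [0,0,0],
], gripper=[1,1,1,1], turn=[0,0,0,0])

```text
time_s: 6.47
eef_pos: [637.4, 63.3, 36.8]
ee_rot: [-0.706, 0.706, 0.043, -0.043]
force: [-0.5, -0.2, 3.7]
grip_width: 0.516
```

drive_tool([
  [0,0,0],
  [0,0,0],
  [0,0,0],
  [0,0,0],
  [0,0,0],
  [0,-0.01,0],
  [0,-0.02,0],
  [0,-0.03,0],
  [0,-0.03,0],
  [0,-0.01,0],
  [0,0,0],
  [0,0,0],
], gripper=[0.8,0.5,0,0,0,0,0,0,0,0,0,0], turn=[0,0,0,0,0,0,0,0,0,0,0,0])

```text
time_s: 7.47
eef_pos: [636.9, 63.3, 136.1]
ee_rot: [0.706, -0.706, -0.043, 0.043]
force: [1.2, -0.3, -0.0]
grip_width: 0.998
```

```bash
cat > look.py <<'E'
from h import *
import sys
cx,cy,z0,r,name=sys.argv[1:6]; cx,cy,z0,r=map(float,(cx,cy,z0,r))
n='wrist'; s=ctrl.sense(); im,d=ctrl.capture(n); cv2.imwrite(f'pics/{name}.png',im[:,:,::-1])
P=cloud(n,d,s); np.savez(name+'.npz',P=P,im=im)
m=((d>0)&(np.hypot(P[...,0]-cx,P[...,1]-cy)<r)&(abs(P[...,2]-z0)<5)&(im.min(2)>70)).astype(np.uint8)
N,l,st,c=cv2.connectedComponentsWithStats(m)
for i in range(1,N):
    if st[i,4]<300: continue
    q=P[l==i]; (x,y),(w,h),a=cv2.minAreaRect(q[:,:2].astype(np.float32))
    if w<h: w,h,a=h,w,a+90
    print(c[i].round(),st[i,4],'xy',round(x,1),round(y,1),'size',round(w,1),round(h,1),'long-ang',round((a+90)%180-90,1),'z',np.median(q[:,2]).round(1))
E
python3 look.py 637.5 63 63 60 wrist3; python3 p.py 447,101.7,120,-39
```

```text
[318. 263.] 5137 xy 638.1 63.5 size 45.1 36.2 long-ang 6.8 z 63.5
t 7.52 pos [636.5  63.3 135. ] jaw 7.0 ydir [-0.002  0.    -1.   ] zdir [-0.12  0.99  0.  ] j1,6 [-0.08 -0.21] F [ 0.  -0.3 -0.5] w 0.999
447,101.7,120,-39 | before turn [-183.4   15.4   61.2] | turn 46.0 (alt -134.0 ) | after turn x -171.5 y(down) 15.0 z -89.4
```

View pics/wrist3.png

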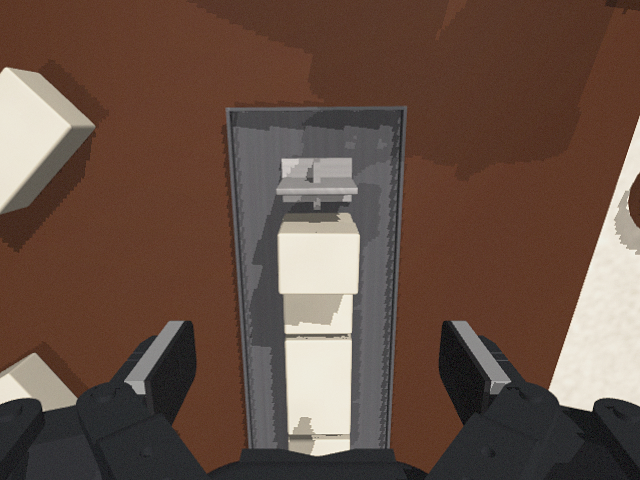

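The half brick sits squarely on the row at (318,263), next to the stop plate at (317,185). Next is the middle whole brick.

drive_tool([
  [-0.015,0,0.005],
  [-0.03,0,0.01],
  [-0.031,0,0.01],
  [-0.031,0.003,0.01],
  [-0.031,0.004,0.01],
  [-0.03,0.004,0.01],
  [-0.015,0.004,0.006],
  [0,0,0],
  [0,0,0],
  [0,0,0],
  [0,0,0],
  [0,0,0],
  [0,0,0],
  [0,0,0],
  [0,0,0],
  [0,0,0],
], gripper=[0,0,0,0,0,0,0,0,0,0,0,0,0,0,0,0], turn=[0,0,0,0,0,0,0,6.6,6.6,6.6,6.6,6.6,6.5,6.5,0,0])

```text
time_s: 8.85
eef_pos: [447.5, 101.6, 120.3]
ee_rot: [-0.667, 0.667, -0.236, 0.234]
force: [0.1, -1.1, -0.4]
grip_width: 1.002
```

```bash
python3 look.py 447 101.7 30 70 wrist4; python3 p.py 447,101.7,4,-39
```

```text
[317. 249.] 9373 xy 447.8 102.5 size 76.1 44.9 long-ang 50.7 z 30.5
t 8.9 pos [447.6 101.6 120.5] jaw -38.8 ydir [-0.002  0.    -1.   ] zdir [ 0.63  0.78 -0.  ] j1,6 [-0.03  0.64] F [0.7 0.3 0.4] w 0.996
447,101.7,4,-39 | before turn [-4.000e-01  1.165e+02 -1.000e-01] | turn 0.2 (alt -179.8 ) | after turn x -0.6 y(down) 116.5 z -0.3
```

View pics/wrist4.png

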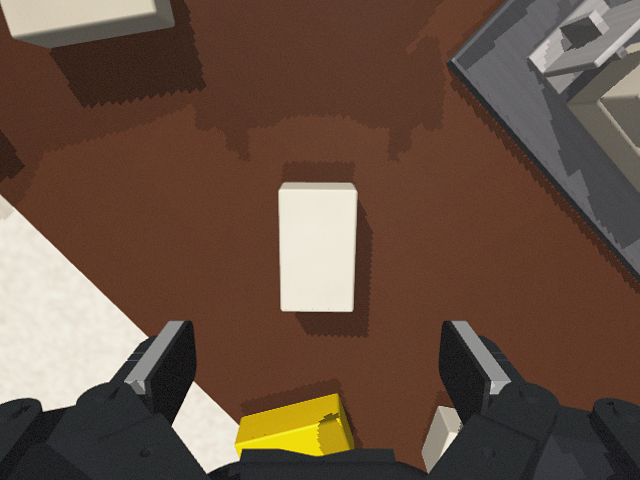

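drive_tool([
  [0,0.015,0.001],
  [0,0.025,0],
  [0,0.027,0],
  [0,0.022,0],
  [0,0.014,0],
  [0,0.008,0],
  [0,0.004,0],
  [0,0.0015,0],
  [0,0,0],
  [0,0,0],
  [0,0,0],
  [0,0,0],
  [0,0,0],
  [0,0,0],
  [0,0,0],
  [0,0,0],
  [0,0,0],
  [0,0,0],
  [0,0,0],
  [0,0,0],
], gripper=[0,0,0,0,0,0,0,0,0,0.2,0.5,1,1,1,1,1,1,1,1,1], turn=[0,0,0,0,0,0,0,0,0,0,0,0,0,0,0,0,0,0,0,0])

```text
time_s: 10.57
eef_pos: [449.2, 102.3, 5.5]
ee_rot: [0.667, -0.666, 0.236, -0.236]
force: [-1.6, 0.4, 5.1]
grip_width: 0.511
```

```bash
 python3 p.py 645.4,1.3,110,7.2
```

```text
t 10.57 pos [449.2 102.3   5.5] jaw -39.0 ydir [ 0.001 -0.    -1.   ] zdir [0.63 0.78 0.  ] j1,6 [-0.03  0.65] F [-1.6  0.4  5.1] w 0.511
645.4,1.3,110,7.2 | before turn [ 216.2 -104.3   45. ] | turn -46.2 (alt 133.8 ) | after turn x 182.0 y(down) -104.5 z -124.8
```

drive_tool([
  [0,-0.014,0],
  [0,-0.03,0],
  [0,-0.036,0],
  [0,-0.025,0],
  [0.015,0,0.003],
  [0.03,0,0.006],
  [0.036,0,0.007],
  [0.036,0,0.007],
  [0.036,0,0.008],
  [0.036,0,0.008],
  [0.02,0,0.004],
  [0.007,0,0.002],
  [0,0,0],
  [0,0,0],
  [0,0,0],
  [0,0,0],
  [0,0,0],
  [0,0,0],
  [0,0,0],
  [0,0,0],
], gripper=[1,1,1,1,1,1,1,1,1,1,1,1,1,1,1,1,1,1,1,1], turn=[0,0,0,0,0,0,0,0,0,0,0,0,-6.6,-6.6,-6.6,-6.6,-6.6,-6.6,-6.6,0])

```text
time_s: 12.23
eef_pos: [644.8, 1.4, 109.7]
ee_rot: [0.706, -0.706, -0.046, 0.046]
force: [-0.2, 0.3, -0.6]
grip_width: 0.511
```

drive_tool([
  [0,0,0],
  [0,0,0],
], gripper=[1,1], turn=[0,0])

```text
time_s: 12.4
eef_pos: [644.8, 1.4, 109.8]
ee_rot: [0.706, -0.706, -0.043, 0.043]
force: [-0.2, 0.4, -0.6]
grip_width: 0.514
```

```bash
python3 look.py 645.4 1.3 136 60 wrist5; python3 p.py 645.4,1.3,39,7.2
```

```text
[317. 348.] 27381 xy 645.4 1.9 size 75.0 45.3 long-ang -83.1 z 134.7
t 12.45 pos [644.8   1.3 109.8] jaw 7.0 ydir [-0.  0. -1.] zdir [-0.12  0.99  0.  ] j1,6 [-0.18 -0.3 ] F [ 0.7 -0.1 -0.6] w 0.517
645.4,1.3,39,7.2 | before turn [ 0.6 70.8 -0.1] | turn -0.2 (alt 179.8 ) | after turn x 0.5 y(down) 70.8 z -0.1
```

View pics/wrist5.png

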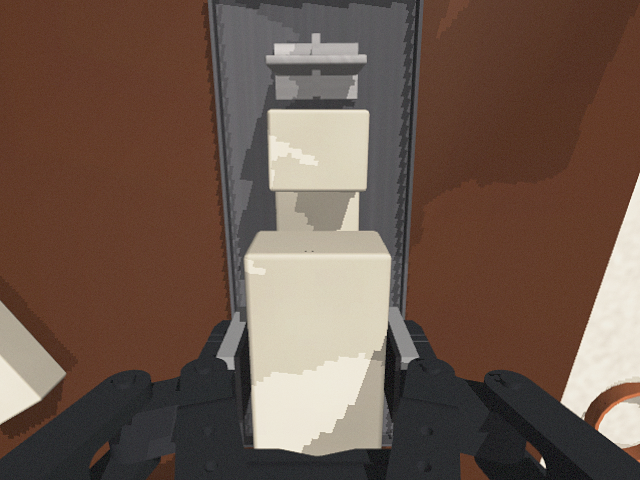

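drive_tool([
  [0.0005,0.012,0],
  [0,0.02,0],
  [0,0.017,0],
  [0,0.01,0],
  [0,0.005,0],
  [0,0.003,0],
  [0,0.002,0],
  [0,0.0015,0],
  [0,0,0],
  [0,0,0],
  [0,0,0],
], gripper=[1,1,1,1,1,1,1,1,1,1,1], turn=[0,0,0,0,0,0,0,0,0,0,0])

```text
time_s: 13.37
eef_pos: [645.6, 1.4, 39.8]
ee_rot: [-0.706, 0.706, 0.045, -0.044]
force: [0.6, -0.5, -0.9]
grip_width: 0.513
```

drive_tool([
  [0,0.0012,0],
  [0,0.0008,0],
  [0,0,0],
  [0,0,0],
], gripper=[1,1,1,1], turn=[0,0,0,0])

```text
time_s: 13.7
eef_pos: [645.7, 1.3, 38.5]
ee_rot: [-0.706, 0.706, 0.045, -0.044]
force: [-2.5, 1.4, 7.1]
grip_width: 0.514
```

drive_tool([
  [0,0,0],
  [0,0,0],
  [0,0,0],
  [0,0,0],
  [0,0,0],
  [0,-0.01,0],
  [0,-0.02,0],
  [0,-0.03,0],
  [0,-0.03,0],
  [0,-0.01,0],
  [0,0,0],
  [0,0,0],
], gripper=[0.8,0.5,0,0,0,0,0,0,0,0,0,0], turn=[0,0,0,0,0,0,0,0,0,0,0,0])

```text
time_s: 14.7
eef_pos: [645.2, 1.4, 137.1]
ee_rot: [0.706, -0.706, -0.044, 0.044]
force: [0.1, 0.7, -1.5]
grip_width: 0.997
```

```bash
python3 look.py 645.4 10 63 110 wrist6; python3 p.py 443.5,-96,120,39
```

```text
[317. 147.] 6341 xy 638.1 63.2 size 45.1 35.9 long-ang 7.2 z 63.5
[318. 260.] 10571 xy 646.5 0.9 size 76.0 45.1 long-ang -82.6 z 63.5
t 14.75 pos [644.8   1.5 136. ] jaw 7.2 ydir [-0.002  0.    -1.   ] zdir [-0.13  0.99  0.  ] j1,6 [-0.18 -0.3 ] F [-0.1 -0.6 -0. ] w 1.002
443.5,-96,120,39 | before turn [-211.9   16.4  -71.6] | turn -31.8 (alt 148.2 ) | after turn x -217.8 y(down) 16.0 z 50.9
```

View pics/wrist6.png

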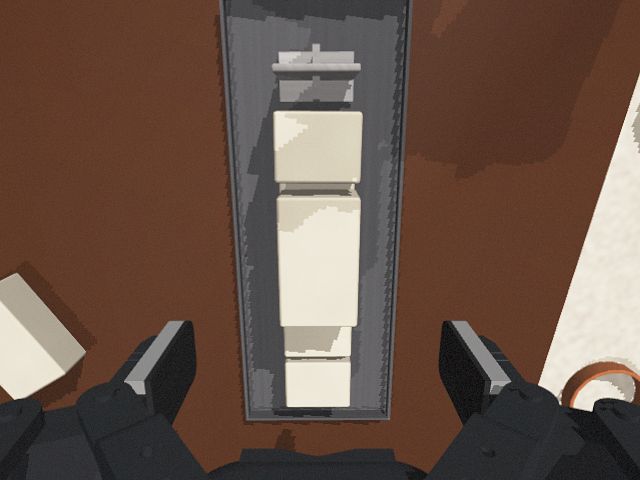

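The half brick at (317,147) and the first whole brick at (318,260) lie flat and in line, with the base half at (318,383). On to the left brick.

drive_tool([
  [-0.015,0,-0.005],
  [-0.03,0,-0.01],
  [-0.034,0,-0.012],
  [-0.034,0.004,-0.012],
  [-0.034,0.004,-0.012],
  [-0.034,0.004,-0.011],
  [-0.022,0.004,-0.007],
  [-0.009,0,-0.003],
  [0,0,0],
  [0,0,0],
  [0,0,0],
  [0,0,0],
  [0,0,0],
  [0,0,0],
  [0,0,0],
], gripper=[0,0,0,0,0,0,0,0,0,0,0,0,0,0,0], turn=[0,0,0,0,0,0,0,0,-6.4,-6.4,-6.4,-6.3,-6.3,0,0])

```text
time_s: 16.0
eef_pos: [444.2, -96.3, 120.7]
ee_rot: [0.667, -0.667, -0.235, 0.235]
force: [-0.3, 0.2, 1.4]
grip_width: 1.003
```

```bash
python3 look.py 443.5 -96 30 70 wrist7; python3 p.py 443.5,-96,5,39
```

```text
[317. 248.] 9362 xy 444.0 -95.2 size 76.2 45.1 long-ang -51.6 z 30.5
t 16.05 pos [444.2 -96.3 120.8] jaw 38.8 ydir [-0.001  0.    -1.   ] zdir [-0.63  0.78  0.  ] j1,6 [-0.47 -1.15] F [0.2 0.5 0.2] w 0.999
443.5,-96,5,39 | before turn [ -0.3 115.8   0.6] | turn -0.2 (alt 179.8 ) | after turn x -0.3 y(down) 115.8 z 0.7
```

View pics/wrist7.png

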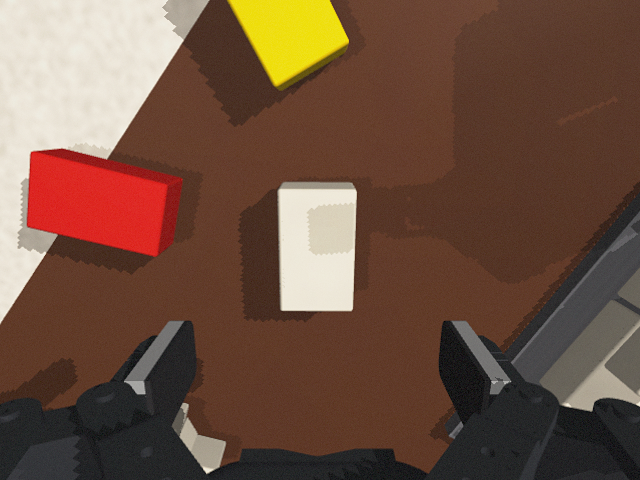

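The brick at (317,248) is plain, whole and aligned. Taking it.

drive_tool([
  [0,0.015,0.001],
  [0,0.025,0],
  [0,0.027,0],
  [0,0.022,0],
  [0,0.014,0],
  [0,0.008,0],
  [0,0.004,0],
  [0,0.0015,0],
  [0,0,0],
  [0,0,0],
  [0,0,0],
  [0,0,0],
  [0,0,0],
  [0,0,0],
  [0,0,0],
  [0,0,0],
  [0,0,0],
  [0,0,0],
  [0,0,0],
  [0,0,0],
], gripper=[0,0,0,0,0,0,0,0,0,0.2,0.5,1,1,1,1,1,1,1,1,1], turn=[0,0,0,0,0,0,0,0,0,0,0,0,0,0,0,0,0,0,0,0])

```text
time_s: 17.72
eef_pos: [443.9, -95.9, 5.5]
ee_rot: [-0.666, 0.667, 0.236, -0.236]
force: [-0.7, 0.1, 5.7]
grip_width: 0.515
```

```bash
 python3 p.py 656,-79.5,110,7.3
```

```text
t 17.72 pos [443.9 -95.9   5.5] jaw 39.0 ydir [ 0.001 -0.001 -1.   ] zdir [-0.63  0.78 -0.  ] j1,6 [-0.47 -1.15] F [-0.7  0.1  5.7] w 0.515
656,-79.5,110,7.3 | before turn [ 175.3 -104.3 -120.8] | turn 31.7 (alt -148.3 ) | after turn x 212.5 y(down) -104.5 z -10.6
```

drive_tool([
  [0,-0.014,0],
  [0,-0.03,0],
  [0,-0.036,0],
  [0,-0.025,0],
  [0.013,0,-0.009],
  [0.024,0,-0.0165],
  [0.028,0,-0.0195],
  [0.028,0,-0.0195],
  [0.028,0,-0.0195],
  [0.028,0,-0.0195],
  [0.018,0,-0.012],
  [0.0085,0,-0.005],
  [0,0,0],
  [0,0,0],
  [0,0,0],
  [0,0,0],
  [0,0,0],
  [0,0,0],
  [0,0,0],
  [0,0,0],
], gripper=[1,1,1,1,1,1,1,1,1,1,1,1,1,1,1,1,1,1,1,1], turn=[0,0,0,0,0,0,0,0,0,0,0,0,6.4,6.4,6.3,6.3,6.3,0,0,0])

```text
time_s: 19.38
eef_pos: [655.6, -79.0, 109.8]
ee_rot: [0.706, -0.706, -0.046, 0.046]
force: [-0.2, -0.1, -0.8]
grip_width: 0.513
```

```bash
python3 look.py 656 -79.5 136 60 wrist8; python3 p.py 656,-79.5,39,7.3
```

```text
[317. 346.] 27956 xy 655.9 -77.7 size 76.0 45.4 long-ang -83.0 z 134.7
t 19.43 pos [655.6 -79.  109.8] jaw 7.4 ydir [-0.  0. -1.] zdir [-0.13  0.99  0.  ] j1,6 [-0.3  -0.43] F [-0.7 -1.  -1. ] w 0.513
656,-79.5,39,7.3 | before turn [ 0.3 70.8 -0.5] | turn 0.1 (alt -179.9 ) | after turn x 0.3 y(down) 70.8 z -0.5
```

View pics/wrist8.png

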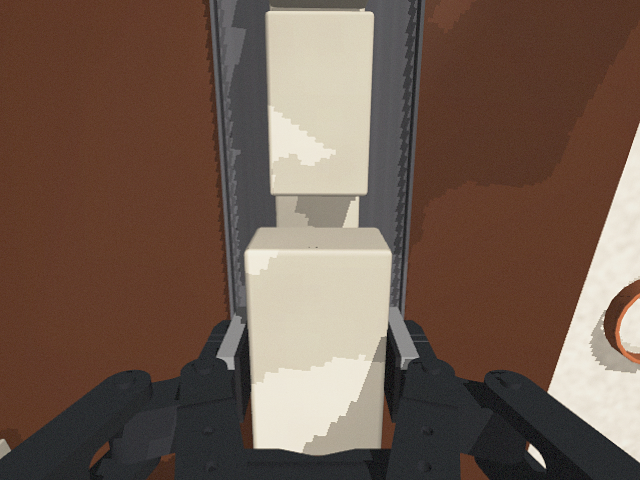

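drive_tool([
  [0.0005,0.012,-0.0025],
  [0,0.02,0],
  [0,0.017,0],
  [0,0.01,0],
  [0,0.005,0],
  [0,0.003,0],
  [0,0.002,0],
  [0,0.0015,0],
  [0,0,0],
  [0,0,0],
  [0,0,0],
], gripper=[1,1,1,1,1,1,1,1,1,1,1], turn=[0,0,0,0,0,0,0,0,0,0,0])

```text
time_s: 20.35
eef_pos: [656.7, -81.5, 39.8]
ee_rot: [-0.706, 0.706, 0.045, -0.045]
force: [-0.0, 0.6, -0.2]
grip_width: 0.521
```

drive_tool([
  [0,0.0012,0],
  [0,0.0008,0],
  [0,0,0],
  [0,0,0],
], gripper=[1,1,1,1], turn=[0,0,0,0])

```text
time_s: 20.68
eef_pos: [656.8, -81.5, 38.5]
ee_rot: [-0.706, 0.706, 0.045, -0.045]
force: [-2.2, 0.8, 6.4]
grip_width: 0.518
```

drive_tool([
  [0,0,0],
  [0,0,0],
  [0,0,0],
  [0,0,0],
  [0,0,0],
  [0,-0.01,0],
  [0,-0.02,0],
  [0,-0.03,0],
  [0,-0.03,0],
  [0,-0.02,0],
  [0,0,0],
  [0,0,0],
], gripper=[0.8,0.5,0,0,0,0,0,0,0,0,0,0], turn=[0,0,0,0,0,0,0,0,0,0,0,0])

```text
time_s: 21.68
eef_pos: [656.9, -81.5, 148.8]
ee_rot: [-0.705, 0.706, 0.046, -0.044]
force: [-0.2, 0.7, -0.2]
grip_width: 0.999
```

```bash
python3 look.py 650 -30 63 130 wrist9; python3 p.py 441.3,288.4,140,59.6
```

```text
[316.   5.] 935 xy 639.7 46.9 size 45.2 4.1 long-ang 7.0 z 62.8
[316. 100.] 13213 xy 646.5 0.8 size 75.6 45.1 long-ang -82.7 z 63.5
[317. 251.] 9695 xy 657.5 -80.8 size 76.2 45.1 long-ang -82.8 z 63.5
t 21.73 pos [656.3 -81.4 147.2] jaw 7.3 ydir [-0.  0. -1.] zdir [-0.13  0.99  0.  ] j1,6 [-0.3  -0.43] F [ 0.3 -0.6 -1.1] w 0.998
441.3,288.4,140,59.6 | before turn [-166.3    7.3  394.1] | turn -52.3 (alt 127.7 ) | after turn x 210.2 y(down) 7.2 z 372.5
```

View pics/wrist9.png

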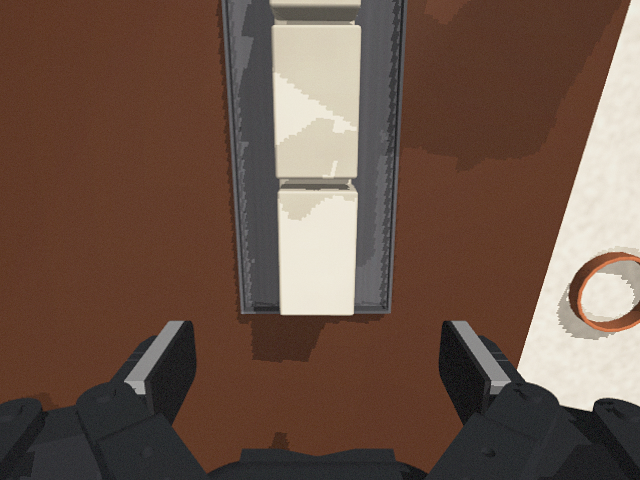

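The second course is complete, with the new brick at (317,251) and the joint at (317,185). Now the last brick, near the grooved one.

drive_tool([
  [-0.006,0,0.015],
  [-0.012,0,0.028],
  [-0.014,0,0.034],
  [-0.014,0,0.034],
  [-0.014,0,0.034],
  [-0.014,0,0.034],
  [-0.014,0,0.034],
  [-0.014,0,0.034],
  [-0.014,0,0.034],
  [-0.014,0,0.034],
  [-0.014,0,0.034],
  [-0.012,0,0.027],
  [-0.01,0,0.018],
  [0,0,0],
  [0,0,0],
  [0,0,0],
  [0,0,0],
  [0,0,0],
  [0,0,0],
  [0,0,0],
], gripper=[0,0,0,0,0,0,0,0,0,0,0,0,0,0,0,0,0,0,0,0], turn=[0,0,0,0,0,0,0,0,0,0,0,0,0,-7.1,-7.1,-7.1,-7.1,-7.1,-7.1,-7.1])

```text
time_s: 23.4
eef_pos: [441.1, 288.1, 146.0]
ee_rot: [0.621, -0.62, -0.338, 0.34]
force: [0.8, 0.7, 0.4]
grip_width: 1.0
```

drive_tool([
  [0,0.01,0],
  [0,0.012,0],
  [0,0,0],
], gripper=[0,0,0], turn=[-2.4,0,0])

```text
time_s: 23.65
eef_pos: [440.2, 287.7, 122.4]
ee_rot: [0.615, -0.614, -0.348, 0.352]
force: [-0.5, 0.0, -0.8]
grip_width: 1.0
```

```bash
python3 look.py 441.3 288.4 30 70 wrist10; python3 p.py 441.3,288.4,5,59.6
```

```text
[320. 251.] 9193 xy 442.4 288.9 size 76.1 45.1 long-ang -30.1 z 30.5
t 23.7 pos [440.8 287.9 123.6] jaw 59.4 ydir [-0.004 -0.001 -1.   ] zdir [-0.86  0.51  0.  ] j1,6 [ 0.36 -0.68] F [-0.  -0.   0.3] w 0.999
441.3,288.4,5,59.6 | before turn [  1.1 118.6  -0.5] | turn -0.2 (alt 179.8 ) | after turn x 0.7 y(down) 118.6 z -0.2
```

View pics/wrist10.png

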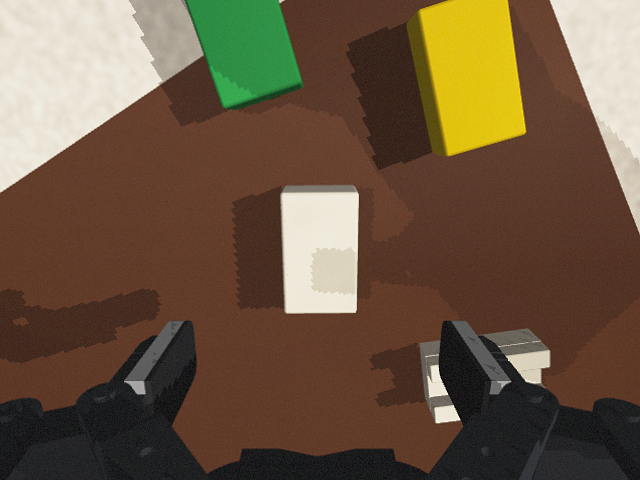

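drive_tool([
  [0.001,0.016,-0.001],
  [0,0.025,0],
  [0,0.027,0],
  [0,0.022,0],
  [0,0.014,0],
  [0,0.008,0],
  [0,0.004,0],
  [0,0.0015,0],
  [0,0,0],
  [0,0,0],
  [0,0,0],
  [0,0,0],
  [0,0,0],
  [0,0,0],
  [0,0,0],
  [0,0,0],
  [0,0,0],
  [0,0,0],
  [0,0,0],
  [0,0,0],
], gripper=[0,0,0,0,0,0,0,0,0,0.2,0.5,1,1,1,1,1,1,1,1,1], turn=[0,0,0,0,0,0,0,0,0,0,0,0,0,0,0,0,0,0,0,0])

```text
time_s: 25.37
eef_pos: [443.7, 288.9, 8.5]
ee_rot: [-0.614, 0.614, 0.351, -0.35]
force: [-0.6, -0.1, 5.4]
grip_width: 0.514
```

```bash
 python3 p.py 652,-40,140,7.2
```

```text
t 25.37 pos [443.7 288.9   8.5] jaw 59.4 ydir [ 0.001  0.    -1.   ] zdir [-0.86  0.51 -0.  ] j1,6 [ 0.36 -0.68] F [-0.6 -0.1  5.4] w 0.514
652,-40,140,7.2 | before turn [-176.8 -131.4 -346.9] | turn 52.2 (alt -127.8 ) | after turn x 165.5 y(down) -131.5 z -352.4
```

The TCP is a little high at 8.5 mm, so I'll regrip 4 mm lower.

drive_tool([
  [0,0,0],
  [0,0,0],
  [0,0,0],
  [0,0.002,0],
  [0,0.002,0],
  [0,0,0],
  [0,0,0],
  [0,0,0],
  [0,0,0],
  [0,0,0],
  [0,0,0],
  [0,0,0],
  [0,0,0],
  [0,0,0],
  [0,0,0],
], gripper=[0.6,0.2,0.2,0.2,0.2,0.2,0.5,1,1,1,1,1,1,1,1], turn=[0,0,0,0,0,0,0,0,0,0,0,0,0,0,0])

```text
time_s: 26.62
eef_pos: [443.4, 288.7, 4.0]
ee_rot: [-0.614, 0.614, 0.35, -0.35]
force: [0.9, -0.3, 4.7]
grip_width: 0.517
```

```bash
 python3 p.py 652,-40,140,7.2
```

```text
t 26.62 pos [443.4 288.7   4. ] jaw 59.4 ydir [ 0.  0. -1.] zdir [-0.86  0.51 -0.  ] j1,6 [ 0.36 -0.68] F [ 0.9 -0.3  4.7] w 0.517
652,-40,140,7.2 | before turn [-176.6 -136.  -347. ] | turn 52.2 (alt -127.8 ) | after turn x 165.8 y(down) -136.0 z -352.3
```

drive_tool([
  [0,-0.014,0],
  [0,-0.03,0],
  [0,-0.036,0],
  [0,-0.036,0],
  [0,-0.02,0],
  [-0.007,0,-0.014],
  [-0.012,0,-0.024],
  [-0.015,0,-0.03],
  [-0.015,0,-0.03],
  [-0.015,0,-0.03],
  [-0.015,0,-0.03],
  [-0.015,0,-0.03],
  [-0.015,0,-0.03],
  [-0.015,0,-0.03],
  [-0.015,0,-0.03],
  [-0.015,0,-0.03],
  [-0.013,0,-0.024],
  [-0.0096,0,-0.015],
  [0,0,0],
], gripper=[1,1,1,1,1,1,1,1,1,1,1,1,1,1,1,1,1,1,1], turn=[0,0,0,0,0,0,0,0,0,0,0,0,0,0,0,0,0,0,0])

```text
time_s: 28.2
eef_pos: [652.5, -43.4, 138.5]
ee_rot: [0.615, -0.615, -0.349, 0.35]
force: [0.3, 0.1, -0.3]
grip_width: 0.515
```

drive_tool([
  [0,0,0],
  [0,0,0],
  [0,0,0],
  [0,0,0],
  [0,0,0],
  [0,0,0],
  [0,0,0],
  [0,0,0],
  [0,0,0],
  [0,0,0],
  [0,0,0],
], gripper=[1,1,1,1,1,1,1,1,1,1,1], turn=[6.5,6.5,6.5,6.5,6.5,6.5,6.5,6.7,0,0,0])

```text
time_s: 29.12
eef_pos: [651.7, -39.6, 139.5]
ee_rot: [0.706, -0.706, -0.045, 0.046]
force: [-0.3, -0.2, -0.5]
grip_width: 0.512
```

```bash
python3 look.py 652 -40 166 60 wrist11; python3 p.py 652,-40,68,7.2
```

```text
[317. 345.] 28514 xy 651.8 -37.4 size 75.2 45.7 long-ang -82.8 z 166.0
t 29.17 pos [651.7 -39.7 139.6] jaw 7.4 ydir [-0.  0. -1.] zdir [-0.13  0.99  0.  ] j1,6 [-0.24 -0.37] F [ 0.2 -0.8 -1.4] w 0.514
652,-40,68,7.2 | before turn [ 0.3 71.6 -0.3] | turn 0.2 (alt -179.8 ) | after turn x 0.2 y(down) 71.6 z -0.3
```

View pics/wrist11.png

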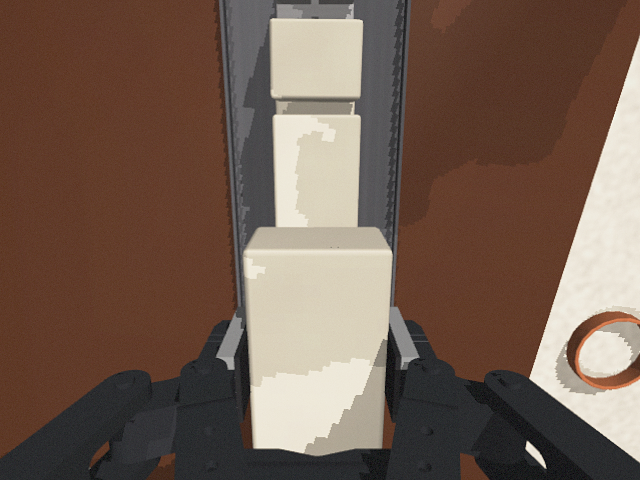

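drive_tool([
  [0,0.012,-0.002],
  [0,0.02,0],
  [0,0.017,0],
  [0,0.01,0],
  [0,0.005,0],
  [0,0.003,0],
  [0,0.002,0],
  [0,0.002,0],
  [0,0,0],
  [0,0,0],
  [0,0,0],
], gripper=[1,1,1,1,1,1,1,1,1,1,1], turn=[0,0,0,0,0,0,0,0,0,0,0])

```text
time_s: 30.08
eef_pos: [652.4, -42.1, 69.3]
ee_rot: [-0.706, 0.706, 0.045, -0.044]
force: [0.9, 0.6, -1.5]
grip_width: 0.517
```

drive_tool([
  [0,0.0012,0],
  [0,0.0008,0],
  [0,0.0003,0],
  [0,0,0],
  [0,0,0],
], gripper=[1,1,1,1,1], turn=[0,0,0,0,0])

```text
time_s: 30.5
eef_pos: [652.3, -42.0, 67.0]
ee_rot: [-0.706, 0.706, 0.045, -0.044]
force: [-1.5, 0.9, 4.9]
grip_width: 0.515
```

In contact. Releasing and lifting away.

drive_tool([
  [0,0,0],
  [0,0,0],
  [0,0,0],
  [0,0,0],
  [0,0,0],
  [0,-0.01,0],
  [0,-0.02,0],
  [0,-0.03,0],
  [0,-0.03,0],
  [0,-0.02,0],
  [0,0,-0.02],
  [0,0,-0.03],
  [0,0,-0.02],
  [0,0,0],
  [0,0,0],
], gripper=[0.8,0.5,0,0,0,0,0,0,0,0,0,0,0,0,0], turn=[0,0,0,0,0,0,0,0,0,0,0,0,0,0,0])

```text
time_s: 31.75
eef_pos: [660.9, -112.2, 176.8]
ee_rot: [0.706, -0.706, -0.044, 0.044]
force: [0.5, 0.2, -0.0]
grip_width: 1.003
```

```bash
python3 look.py 650 -30 63 130 wrist12; python3 - <<'E'
from h import *
P=np.load('wrist12.npz')['P']; m=(abs(P[...,2]-93)<5)&(np.hypot(P[...,0]-652,P[...,1]+40)<60); q=P[m]; print('top',cv2.minAreaRect(q[:,:2].astype(np.float32)),np.median(q[:,2]))
for n in ['scene','side']:
    im,d=ctrl.capture(n); np.savez(n+'0.npz',im=im,d=d); cv2.imwrite(f'pics/{n}12.png',im[:,:,::-1])
    P=cloud(n,d)
    for z0 in (63,93):
        m=(d>0)&(abs(P[...,2]-z0)<4)&(np.hypot(P[...,0]-646,P[...,1]+10)<130); N,l,st,c=cv2.connectedComponentsWithStats(m.astype(np.uint8),connectivity=4)
        for i in range(1,N):
            if st[i,4]>80:
                q=P[l==i]; print(n,z0,c[i].round(),cv2.minAreaRect(q[:,:2].astype(np.float32)),np.median(q[:,2]).round(1))
E
python3 m.py | grep -E "^scene \[(46|17)|^side \[1[89]"; python3 p.py
```

```text
[316.  24.] 3939 xy 644.9 13.1 size 45.0 24.3 long-ang 6.9 z 63.4
[317. 226.] 3709 xy 659.9 -100.8 size 45.1 34.7 long-ang 7.4 z 63.6
top ((652.8515625, -40.744873046875), (45.045894622802734, 75.64492797851562), 7.187203884124756) 93.51953037402649
scene 63 [356. 280.] ((638.1621704101562, 62.08580780029297), (46.52808380126953, 36.56595993041992), 7.363157749176025) 62.7
scene 63 [335. 289.] ((646.2247314453125, 5.066402435302734), (45.38991165161133, 67.15406036376953), 8.614774703979492) 62.6
scene 63 [278. 311.] ((656.0897827148438, -81.52183532714844), (46.763092041015625, 73.6152114868164), 8.086287498474121) 63.6
scene 93 [304. 291.] ((652.5750732421875, -41.31800079345703), (46.45335388183594, 76.52610778808594), 6.656192302703857) 92.7
side 63 [267. 219.] ((641.7576293945312, 21.072017669677734), (48.64126205444336, 119.98002624511719), 7.701452732086182) 62.8
side 93 [283. 194.] ((648.8905639648438, -41.416259765625), (46.397193908691406, 79.29459381103516), 7.292548656463623) 91.4
scene [464. 229.] 218 xy 562.6 344.4 size 78.2 17.4 ang 70.3 z 29.5 rgb [218.5 213.5 186. ]
scene [466. 240.] 221 xy 592.2 330.5 size 75.8 17.2 ang 69.2 z 29.3 rgb [234. 231. 209.]
scene [170. 261.] 507 xy 454.1 -274.1 size 78.1 45.8 ang 22.6 z 30.4 rgb [240. 238. 219.]
side [185. 312.] 229 xy 591.1 331.8 size 75.8 18.5 ang 71.1 z 28.7 rgb [200. 194. 179.]
side [190. 322.] 255 xy 560.7 343.6 size 76.1 17.0 ang 67.9 z 28.6 rgb [182. 176. 162.]
t 31.9 pos [ 660.9 -110.4  176.8] jaw 7.2 ydir [ 0.  0. -1.] zdir [-0.13  0.99  0.  ] j1,6 [-0.34 -0.47] F [0.2 0.  0.5] w 0.999
```

View pics/wrist12.png

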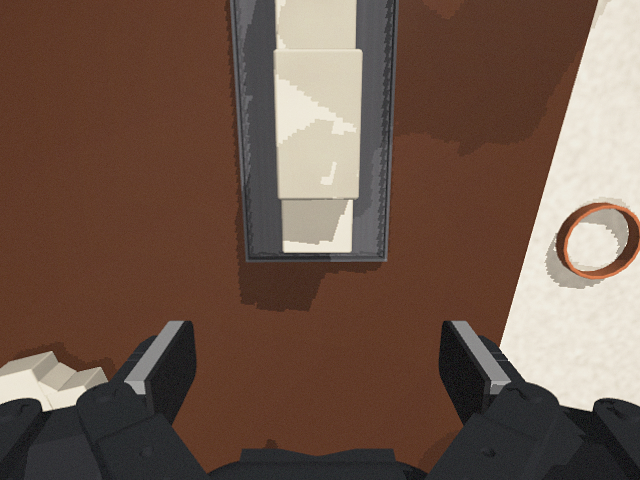

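View pics/scene12.png

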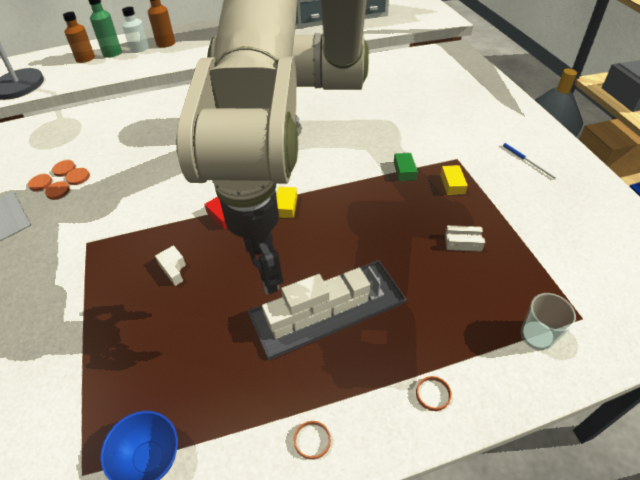

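The wall at (325,295) is complete. The top brick is at (304,291) over the joint, and the chipped (170,264) and grooved (465,239) bricks haven't moved.

```bash
python3 -c "
from rig import ctrl
print(ctrl.finish_job())"
```

```text
the job is handed in; nothing more can be done
None
```

I built the wall as described and handed the job in at about 32 s; no verdict was reported. The half brick is next to the stop, two whole bricks are at pan y ≈ 0 and s·81.5 mm, and the third whole brick is on top at about s·42 mm.

- **Placement:** By the wrist camera, all four bricks are within about 3 mm of their spots and within about 1° of the row. Their top faces measured 63.5 mm for the second course and 93.5 mm for the top brick. The scene camera agreed to about 2 mm where a brick's whole top face showed.
- **Spacing:** I set the two end bricks about 2 mm outward on purpose, so the bricks would not touch while being lowered. The second-course joints are therefore 5 to 7 mm instead of 4.
- **Left alone:** The chipped and grooved bricks read the same positions as at the start, within 1–2 mm, and the coloured look-alikes were not handled.
- **Disagreement:** The side camera placed the top brick about 4 mm nearer the robot and 2 mm lower than the wrist camera did. I put this down to calibration, and it is still within tolerance.

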